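# Load tooth dies into the transport rail and lock it

### The arm

A 7-joint arm with a two-finger parallel gripper is mounted at the origin on the work surface. World frame = base frame: x ahead of the robot, y to its left, z up, the work surface at z = 0. Lengths are in m, angles in rad, forces in N, time in s.
With the tool pointing down it reaches from about 0.4 to 0.85 m from the base axis. Payload 4.4 kg.
Tool frame: the origin (TCP) lies on the mounting face of the last link; the fingertips stand 199 mm ahead of it and the grasp point (between the pads) lies 180 mm ahead of it; z points along the fingers, y is the line along which they close (so a half turn about z gives the same grasp; the last joint's range is limited). The gripper opens to 94 mm and grips with 3 to 60 N. Pads are 16 mm wide; open, the fingers measure 119 mm over their backs; the gripper's body (75 mm by 177 mm) begins 78 mm behind the grasp point.
Start: joints at [1.096, 0.628, 0.038, 1.517, -0.027, 0.996, -0.02], TCP at [0.258, -0.596, 0.405] pointing down, gripper open.
Joint ranges: [-3.06, 3.06], [-0.37, 2.12], [-1.25, 1.32], [0.18, 2.47], [-1.1, 4.24], [0.23, 1.98], [-2.94, 2.94]. Speed limits (rad/s): [2.57, 2.57, 3.14, 3.14, 3.14, 3.14, 3.14].

### API

Orientations are given as [roll, pitch, yaw] about the fixed x, y, z axes, in that order (R = Rz(yaw) Ry(pitch) Rx(roll)).
In Python, from plant import sense, read_camera, hand_in, trace, tip_of gives the robot as it stands. The module is installed in compiled form; this text tells all that it offers.
- The arm moves only by the shell command python3 -m crank 'ROWS'. ROWS is JSON, one flat list of numbers, 7 for each row, row after row: the shift along the tool's x, y, z in mm, then the turn, a rotation vector about the tool's x, y, z in degrees, then the finger opening in mm, from 0 to 94. In form: [x, y, z, wx, wy, wz, gripper, x, y, z, wx, wy, wz, gripper, ...]. A call has 1 to 5 rows; each row is the pose to reach, as a shift and turn from the pose commanded when the call began, along the tool's axes at that moment; what a row does not reach only later rows make up. A row lasts 1/10 s, in which the tool goes at most 50 mm and 8.59 degrees, less where a joint would pass 70% of its speed; a pose out of reach is approached as far as the arm can. A call with a gripper value outside its range is refused whole. The fingers move at their own pace and stop on an object; the grip force is fixed at half the most. Time passes only in rows, so rows that repeat a pose let the fingers close. It gives the time, the measured TCP pose, the force, the opening and the grip force at its end, in the units of the state.
- sense(): the state, without advancing time (a new reading comes with each control period).
- read_camera(name): name is "scene" or "side" or "wrist"; returns a dict with "pixels" (400x640x3 uint8, blue, green, red), "vertical_fov" (degrees; the focal length in pixels is half the picture's height over the tangent of half this angle, whatever the lens; pixels are square), "cx", "cy" (the principal point, pixels), "world_from_camera" (4x4, takes a point from camera to world coordinates). Camera axes: x right, y down, z forward; pixel columns grow to the right and rows downward; lengths in m; the calibration is good to about 2 mm. A picture is of the moment at which its call begins. There is no depth.
- hand_in(): hands the job in; it is judged then, once.
Trained networks look in a picture, given as the dict that the camera call returned (one of the last four; its "shot" number tells which), for a name from the list of things; names that differ only in an ending like _2 or _b are one class to them, and where a whole thing is asked for, a point or a joint stands for the part that bears it (a point fixed in the world has none). Each returns a list of dicts, best first, with "conf" (0 to 1); they miss things now and then, are a little off and sometimes report something else, mostly with a low value. They report only what shows in the picture. A call takes as long as a camera call. They do not tell look-alikes from the thing itself.
- trace(picture, thing): "region" (400x640 bool, what is visible of it) and "at" ([column, row] as shares, 0 to 1, of the picture: columns of its width, rows of its height, amid what is visible of it).
- tip_of(picture, thing): "at" ([column, row] as shares, 0 to 1, of the picture: columns of its width, rows of its height: a listed point, or the origin of a listed thing).
The state is a dict: "time": time; "joint_pos": joint angles; "joint_velocities": joint speeds; "tau": joint torques, N m; "ee_pos": TCP position; "tcp_rot": TCP orientation; "ft_force": force on the tool from outside, world axes, zero at the start; "torque": the same for the moment, N m; "width": finger opening in m; "grasp_force": force on a finger pad.
Only numpy, scipy, OpenCV 4.12 (cv2) and the standard library are available. Lean on these libraries where they do the work, as an engineer would, in place of code of your own. Each camera call takes 0.05 s, during which the arm holds its last target. There are 200 camera calls.

### The job

Swing the rail's lock lever open, lift the stop block out of the loading pocket and set it aside, then lower every tooth die foot-first into the pocket and slide it along the rail, its stem through the gap, until its whole foot is under the lips. When all the dies on the bench are in, put the stop block back flat in the pocket with its fin on the side of the dies and swing the lever fully shut over it. Leave the arch models, the jar and the lid where they are.

Things in the scene. Friction and masses are not known exactly. Their poses are not given: they have to be found in the camera images.
- rail: Aluminium transport rail fixed to the bench, 64 x 277 mm, 22 mm high. Origin: on the bench surface under the centre of its loading pocket; local +y runs along the rail from the pocket to the closed far end. The pocket is an open-topped recess, 44 mm (x) by 46 mm (y), floor 5 mm above the bench, walls to 22 mm.
- rail_mouth (a point): On the pocket floor at rail y = +23 mm, where the 44 mm wide channel goes on from the pocket under two overhanging lips (underside 17 mm, top 22 mm above the bench), which leave a 24 mm wide gap along the middle (rail x = -12 to +12 mm).
- rail_end (a point): On the channel floor at its closed far end, rail y = +238 mm: the lips end at a solid wall here.
- lock_lever (a joint): Lock lever, a flat steel arm on an upright pivot at rail x = -40, y = -14 mm. 0 = shut: arm across the pocket along rail +x, over the low part of the stop block. Grows as it swings open, clockwise seen from above, to 1.9 rad (1.57: arm along rail -y). Stays where left. Arm 15 mm wide, 24.5 to 32.5 mm above the bench.
- lever_knob (a point): Middle of the lever's round black knob, 84 mm from the pivot, 56 mm above the bench; knob 16 mm diameter, upright, from 32.5 to 68.5 mm above the bench.
- stop_block: Loose aluminium block that fills the pocket: base 40 (x) x 42 (y) x 17 mm high; grip fin 14 (x) x 16 (y) mm, 17 to 51 mm above the underside, centred at block y = +12 mm. Origin: centre of underside. Starts in the pocket under the lever, axes parallel to the rail's; goes back the same way round (fin at the lips' side, else it blocks the lever).
- die_a: Tooth die (there are three to five of them, all of this build): round steel foot disc 38 mm diameter, 8 mm thick; on it an upright square plaster stem 18 by 18 mm, from 8 to 48 mm above the underside, sides along the die's x and y; a small white tooth on top, to 58 mm. Stands upright. Origin: centre of the foot's underside. May be absent.
- die_b: Tooth die (there are three to five of them, all of this build): round steel foot disc 38 mm diameter, 8 mm thick; on it an upright square plaster stem 18 by 18 mm, from 8 to 48 mm above the underside, sides along the die's x and y; a small white tooth on top, to 58 mm. Stands upright. Origin: centre of the foot's underside. May be absent.
- die_c: Tooth die (there are three to five of them, all of this build): round steel foot disc 38 mm diameter, 8 mm thick; on it an upright square plaster stem 18 by 18 mm, from 8 to 48 mm above the underside, sides along the die's x and y; a small white tooth on top, to 58 mm. Stands upright. Origin: centre of the foot's underside. May be absent.
- die_d: Tooth die (there are three to five of them, all of this build): round steel foot disc 38 mm diameter, 8 mm thick; on it an upright square plaster stem 18 by 18 mm, from 8 to 48 mm above the underside, sides along the die's x and y; a small white tooth on top, to 58 mm. Stands upright. Origin: centre of the foot's underside. May be absent.
- die_e: Tooth die (there are three to five of them, all of this build): round steel foot disc 38 mm diameter, 8 mm thick; on it an upright square plaster stem 18 by 18 mm, from 8 to 48 mm above the underside, sides along the die's x and y; a small white tooth on top, to 58 mm. Stands upright. Origin: centre of the foot's underside. May be absent.
- arch_model_1: Bystander: full-arch plaster model on a 66 x 60 mm yellow plate, 41 mm high. Origin: centre of underside.
- arch_model_2: Bystander: a second such full-arch model, 66 x 60 mm, 41 mm high. Origin: centre of underside.
- jar: Bystander: small closed jar, 40 mm diameter, 36 mm high. Origin: centre of underside.
- jar_lid: Bystander: loose grey lid, disc 44 mm diameter, 12 mm high. Origin: centre of underside.
Things that resemble listed ones, but are neither listed nor needed, are in the scene too. What is shaped like the die_d but blue is not meant. What is shaped like the stop_block but purple is not meant.

How it is judged:
By the outcome, as a careful person would: the job done as asked, in the order asked, and still so for the second after the job is handed in, with the robot touching nothing.
Of die_a, die_b, die_c, die_d, die_e only 3 to 5 are there at a start; the rules pass over those that are not, and their reading is None.
At some moment in a run one of die_a, die_b, die_c, die_d, die_e may be knocked a few centimetres aside while the robot is not near it.
It also fails if it takes over 210 s, if anything falls off the work surface, if the arm or the gripper's body presses on something with over 40 N, if the wrist force passes 120 N, or if a joint passes its speed limit or range.

## Working session

There is one attempt and no reset: what is moved stays moved. The work goes in short steps, Python scripts to look and compute and a shell command to move; the robot and the scene stay as the last step left them, time stands still between calls to the robot, and variables do not carry over. Pictures are saved under pics/ and viewed, at most 18 in all, crops included, and the job is handed in when it is done.

```bash
mkdir -p pics; cat > h.py <<'E'
import numpy as np, cv2
from scipy.spatial.transform import Rotation as R
from plant import sense, read_camera, hand_in, trace, tip_of
def ray(p,px):
    f=200/np.tan(np.radians(p["vertical_fov"])/2); T=np.array(p["world_from_camera"])
    d=T[:3,:3]@np.array([(px[0]-p["cx"])/f,(px[1]-p["cy"])/f,1]); return T[:3,3],d
def at_z(p,px,z):
    o,d=ray(p,px); return o+d*(z-o[2])/d[2]
def proj(p,X):
    f=200/np.tan(np.radians(p["vertical_fov"])/2); T=np.array(p["world_from_camera"])
    c=T[:3,:3].T@(np.array(X)-T[:3,3]); return c[:2]/c[2]*f+[p["cx"],p["cy"]]
def px(d): return np.array(d["at"])*[640,400]
E
python3 - <<'E'
from h import *
s=sense();print({k:np.round(v,3) for k,v in s.items()})
for n in ["scene","side","wrist"]:
    p=read_camera(n);cv2.imwrite(f"pics/{n}0.png",np.array(p["pixels"]));print(n,p["vertical_fov"],np.round(p["world_from_camera"],3).tolist(),[k for k in p if k!='pixels'])
    for t,z in [("die_a",0),("stop_block",.005),("rail",0),("rail_mouth",.005),("rail_end",.005),("lever_knob",.056),("jar",0),("jar_lid",0),("arch_model_1",0)]:
        for d in tip_of(p,t): 
            print(t,round(d["conf"],2),px(d).round(),at_z(p,px(d),z).round(3)[:2])
E
```

```text
{'time': np.float64(0.0), 'joint_pos': array([ 1.096,  0.629,  0.038,  1.518, -0.027,  0.996, -0.02 ]), 'joint_velocities': array([0.001, 0.   , 0.   , 0.002, 0.002, 0.001, 0.001]), 'tau': array([ 1.0000e-03, -5.4973e+01,  1.1440e+00, -1.8664e+01, -5.2000e-02,
        2.3000e-02,  0.0000e+00]), 'ee_pos': array([ 0.258, -0.596,  0.404]), 'tcp_rot': array([-3.14 ,  0.   ,  0.409]), 'ft_force': array([-0.841, -0.325, -0.725]), 'torque': array([-0.045,  0.024, -0.009]), 'grasp_force': np.float64(0.0), 'width': np.float64(0.094)}
scene 42.24744343765707 [[-0.623, 0.525, -0.579, 1.308], [0.782, 0.397, -0.481, 0.633], [-0.022, -0.753, -0.658, 0.929], [0.0, 0.0, 0.0, 1.0]] ['vertical_fov', 'cx', 'cy', 'world_from_camera', 'shot']
die_a 0.86 [417. 275.] [0.552 0.308]
die_a 0.71 [238. 149.] [ 0.442 -0.389]
die_a 0.71 [205. 167.] [ 0.567 -0.402]
die_a 0.61 [455. 285.] [0.526 0.393]
stop_block 0.84 [248. 202.] [ 0.609 -0.182]
stop_block 0.76 [302. 213.] [ 0.554 -0.039]
rail 0.73 [307. 216.] [ 0.55  -0.025]
rail_mouth 0.76 [314. 217.] [ 0.546 -0.003]
rail_end 0.82 [385. 240.] [0.504 0.189]
lever_
[... 632 characters left out ...]
top_block 0.67 [334. 262.] [ 0.615 -0.192]
stop_block 0.57 [303. 222.] [ 0.548 -0.03 ]
rail 0.89 [302. 226.] [ 0.542 -0.044]
rail_mouth 0.72 [299. 219.] [ 0.536 -0.016]
rail_mouth 0.5 [290. 149.] [0.525 0.369]
rail_end 0.61 [286. 180.] [0.506 0.177]
lever_knob 0.82 [322. 211.] [ 0.597 -0.05 ]
jar 0.57 [272. 324.] [ 0.459 -0.37 ]
jar_lid 0.48 [252. 154.] [0.391 0.353]
jar_lid 0.27 [301. 224.] [ 0.541 -0.036]
arch_model_1 0.85 [376. 251.] [ 0.731 -0.155]
arch_model_1 0.58 [335. 149.] [0.684 0.369]
wrist 67.93449369427186 [[0.397, -0.893, -0.213, 0.32], [-0.918, -0.386, -0.094, -0.57], [0.001, 0.233, -0.972, 0.384], [0.0, 0.0, 0.0, 1.0]] ['vertical_fov', 'cx', 'cy', 'world_from_camera', 'shot']
```

View pics/scene0.png

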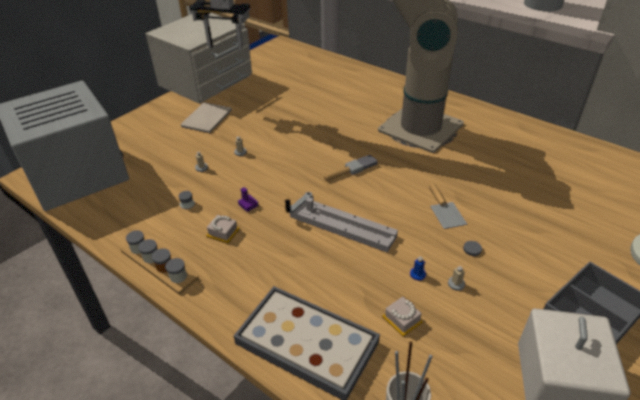

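View pics/side0.png

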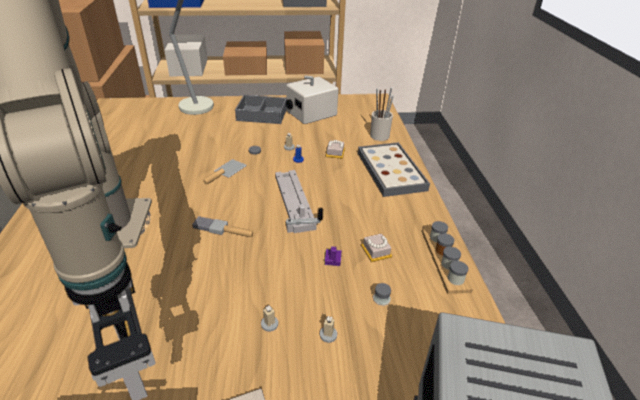

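The scene picture shows the rail from (300,205) to (390,240) with its knob at about (287,206). There are three plaster dies at (238,149), (205,167) and (455,285). The look-alikes are a blue die at (417,275) and a purple block at (247,200). Next I move over the rail for a close look, taking one picture of the dies on the way.

```bash
cat >> h.py <<'E'
def look(cam,name,things):
    p=read_camera(cam); cv2.imwrite(f"pics/{name}.png",np.array(p["pixels"]))
    for t,z in things:
        for d in tip_of(p,t): print(cam,t,round(d["conf"],2),px(d).round(1),at_z(p,px(d),z).round(4)[:2])
    return p
E
python3 -m crank '[182,-170,0,0,0,0,94,182,-170,0,0,0,0,94,182,-170,0,0,0,0,94,182,-170,0,0,0,0,94,182,-170,0,0,0,0,94]'
python3 -c "
from h import *
look('wrist','w1',[('die_a',0)])"
python3 -m crank '[167,-155,0,0,0,0,94,167,-155,0,0,0,0,94,167,-155,0,0,0,0,94,167,-155,0,0,0,0,94,167,-155,0,0,0,0,94]'
python3 -m crank '[167,-155,0,0,0,0,94,167,-155,0,0,0,0,94,167,-155,0,0,0,0,94,167,-155,0,0,0,0,94,167,-155,0,0,0,0,94]'
python3 -m crank '[0,0,0,0,0,-40,94,0,0,0,0,0,-40,94,0,0,0,0,0,-40,94,0,0,0,0,0,-40,94,0,0,0,0,0,-40,94]'
python3 -m crank '[0,0,0,0,0,-38,94,0,0,0,0,0,-38,94,0,0,0,0,0,-38,94,0,0,0,0,0,-38,94,0,0,0,0,0,-38,94]'
python3 -c "
from h import *
s=sense();print(s['ee_pos'],s['tcp_rot'],s['joint_pos'])
look('wrist','w2',[('rail',0),('rail_mouth',.005),('rail_end',.005),('lever_knob',.056),('stop_block',.005),('die_a',0)])"
```

```text
time: 2.0
ee_pos: [0.3584, -0.3662, 0.4049]
tcp_rot: [3.141, -0.0, 0.409]
ft_force: [1.5, -0.2, 0.4]
width: 0.0936
grasp_force: 0.0
wrist die_a 0.86 [424.7  24. ] [ 0.5749 -0.4035]
wrist die_a 0.67 [354.9 113.5] [ 0.451 -0.371]
time: 2.6
ee_pos: [0.4509, -0.1563, 0.405]
tcp_rot: [-3.141, -0.002, 0.413]
ft_force: [1.0, 0.1, 0.7]
width: 0.0941
grasp_force: 0.0
time: 3.1
ee_pos: [0.5425, 0.053, 0.4049]
tcp_rot: [-3.141, -0.002, 0.413]
ft_force: [0.2, 0.6, -0.5]
width: 0.094
grasp_force: 0.0
time: 3.6
ee_pos: [0.5415, 0.0483, 0.4047]
tcp_rot: [3.141, 0.0, 1.111]
ft_force: [0.1, -0.6, -0.5]
width: 0.0939
grasp_force: 0.0
time: 4.1
ee_pos: [0.5415, 0.0481, 0.4047]
tcp_rot: [3.141, 0.0, 1.773]
ft_force: [0.3, -0.2, 0.4]
width: 0.0939
grasp_force: 0.0
[0.5415031  0.04812286 0.40469624] [3.14127018e+00 1.78977903e-04 1.77340283e+00] [ 0.12916462  0.4991553  -0.39880293  1.80855152  0.24343613  0.88186028
 -0.17911593]
wrist rail 0.71 [310.6 240. ] [ 0.543  -0.0389]
wrist rail_mouth 0.63 [314.1 218.7] [ 0.5416 -0.0061]
wrist rail_end 0.82 [315.1  50.6] [0.5025 0.1966]
wrist lever_knob 0.61 [346.5 275.9] [ 0.5924 -0.0534]
wrist stop_block 0.95 [311.7 240.7] [ 0.5445 -0.0376]
wrist stop_block 0.83 [338.7 336.2] [ 0.6127 -0.1776]
wrist stop_block 0.68 [311.9 217.1] [ 0.5382 -0.0045]
```

View pics/w2.png

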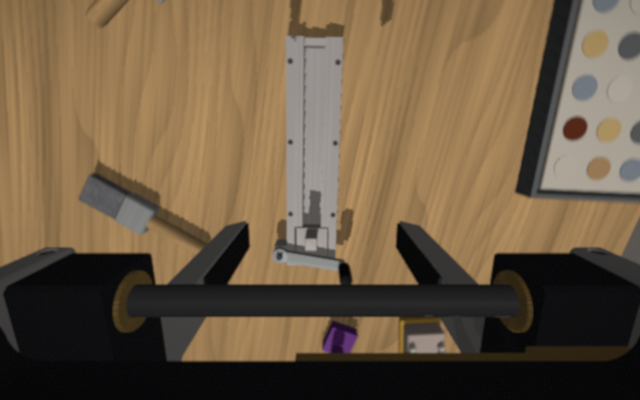

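```bash
python3 - <<'E'
from h import *
from scipy.optimize import least_squares
# joint fit of rail pose from several cameras
obs=[]
L={"rail":(0,0,0),"rail_mouth":(0,.023,.005),"rail_end":(0,.238,.005),"lever_knob":(.044,-.014,.056),"stop_block":(0,0,.005)}
x0=np.array([.545,-.035,.2])
def W(x,l): c,s=np.cos(x[2]),np.sin(x[2]); return [x[0]+c*l[0]-s*l[1],x[1]+s*l[0]+c*l[1],l[2]]
for n in ["wrist","scene","side"]:
    p=read_camera(n)
    for t,l in L.items():
        for d in tip_of(p,t):
            if np.linalg.norm(proj(p,W(x0,l))-px(d))<25: obs.append((p,l,px(d),n,t)); break
wt={"wrist":1,"scene":2,"side":2}
r=least_squares(lambda x:np.concatenate([(proj(p,W(x,l))-q)*wt[n] for p,l,q,n,t in obs]),x0,loss="soft_l1",f_scale=2)
print(r.x)
for p,l,q,n,t in obs: print(n,t,(proj(p,W(r.x,l))-q).round(1))
im=cv2.imread("pics/w2.png");p=obs[0][0]
def poly(ls):
    cv2.polylines(im,[np.array([proj(p,W(r.x,l)) for l in ls]).round().astype(int)],True,(0,0,255),1)
poly([(-.032,-.027,.022),(.032,-.027,.022),(.032,.25,.022),(-.032,.25,.022)]);poly([(-.012,.023,.022),(.012,.023,.022),(.012,.238,.022),(-.012,.238,.022)]);poly([(-.007,.004,.056),(.007,.004,.056),(.007,.02,.056),(-.007,.02,.056)])
cv2.imwrite("pics/w2fit.png",cv2.resize(im[20:320,200:440],None,fx=2,fy=2,interpolation=cv2.INTER_CUBIC))
E
```

```text
[ 0.5465928  -0.03597509  0.1845784 ]
wrist rail [ 3.2 -0.9]
wrist rail_mouth [0.1 3.2]
wrist rail_end [0.  3.4]
wrist lever_knob [ 4.5 -8.1]
wrist stop_block [-1.3  2.5]
scene rail [ 0.8 -1.9]
scene rail_mouth [-1.   0.6]
scene rail_end [3.  0.6]
scene lever_knob [ 5.6 -1.4]
scene stop_block [-0.9 -3.7]
side rail [ 1.6 -1.5]
side rail_mouth [-0.9  0.6]
side rail_end [ 0.4 -1.4]
side lever_knob [-3.3 -2.4]
side stop_block [0.5 5.3]
```

View pics/w2fit.png

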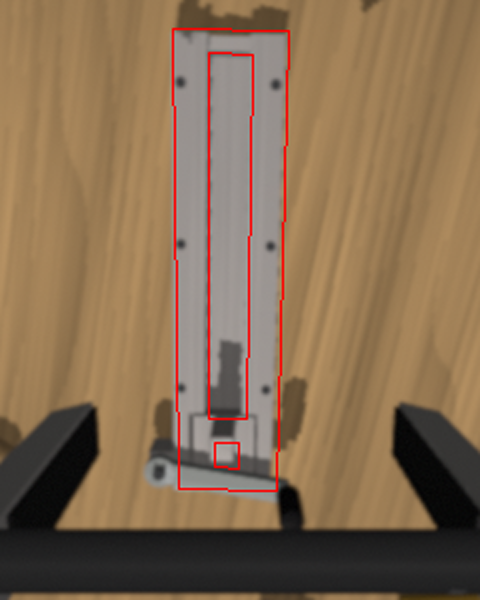

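The wrist view shows the rail upright at columns 287–340, with its pocket near (312,240). The lever is nearly shut, with its knob at about (346,275). The fit is good enough for the lever, so I'll cage the knob now and refine the rail pose later.

```bash

python3 -m crank '[-107,36,0,0,0,-42,60,-107,36,0,0,0,-42,60,-107,36,0,0,0,-42,60,-107,36,0,0,0,-42,60,-107,36,0,0,0,-42,60]' >/dev/null
python3 -m crank '[0,0,0,0,0,-41,60,0,0,0,0,0,-41,60,0,0,0,0,0,-41,60,0,0,0,0,0,-41,60,0,0,0,0,0,-41,60]'
python3 -m crank '[0,0,110,0,0,0,60,0,0,110,0,0,0,60,0,0,110,0,0,0,60,0,0,110,0,0,0,60,0,0,110,0,0,0,60]'
python3 -c "
from h import *
s=sense();print(s['ee_pos'],s['tcp_rot'],s['joint_pos'])
look('wrist','w3',[('lever_knob',.056)])
look('side','s3',[('lever_knob',.056)])
look('scene','c3',[('lever_knob',.056)])"
```

```text
time: 6.35
ee_pos: [0.5976, -0.0489, 0.4046]
tcp_rot: [3.142, -0.0, -3.059]
ft_force: [0.2, -0.3, -0.5]
width: 0.06
grasp_force: 0.0
time: 6.85
ee_pos: [0.5986, -0.0482, 0.2966]
tcp_rot: [3.141, 0.003, -3.064]
ft_force: [0.0, 0.2, 0.4]
width: 0.06
grasp_force: 0.0
[ 0.59856611 -0.04815425  0.29660251] [ 3.14136773e+00  3.02487308e-03 -3.06429630e+00] [ 0.44512225  0.78122168 -0.68572827  1.74804807  0.63837188  0.84497883
  1.11078788]
wrist lever_knob 0.56 [314.5 202. ] [ 0.5884 -0.0552]
side lever_knob 0.78 [320.8 210.7] [ 0.5939 -0.0477]
scene lever_knob 0.77 [285.  205.3] [ 0.5991 -0.0548]
```

View pics/w3.png

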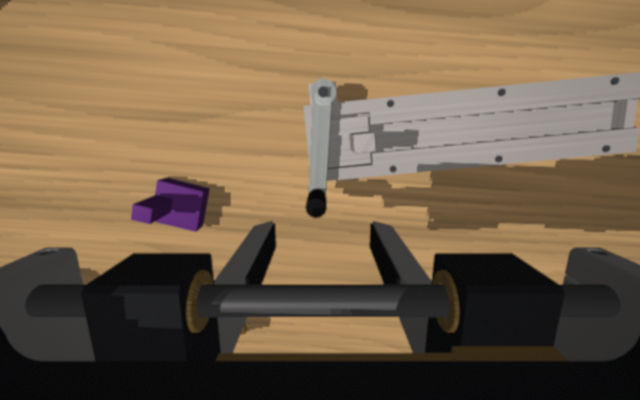

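The wrist view shows the lever from its pivot (323,90) to the knob (316,203). The knob sits in line between the fingers. I'll descend, close, and swing the lever open.

```bash

python3 -m crank '[5,-4,30,0,0,0,60,5,-4,57,0,0,0,60,5,-4,57,0,0,0,10,5,-4,57,0,0,0,10,5,-4,57,0,0,0,10]' 
python3 -m crank '[0,0,0,0,0,0,10,0,0,0,0,0,0,10,0,0,0,0,0,0,10]'
```

```text
time: 7.65
ee_pos: [0.5937, -0.0526, 0.2392]
tcp_rot: [3.141, 0.003, -3.064]
ft_force: [0.3, 0.1, 0.2]
width: 0.0396
grasp_force: 0.0
time: 7.95
ee_pos: [0.5931, -0.0531, 0.2383]
tcp_rot: [-3.141, 0.001, -3.065]
ft_force: [0.4, 0.6, 0.9]
width: 0.0157
grasp_force: 24.3
```

Gripped at a width of 16 mm, so that is the knob. I'll loosen to 24 mm and follow the arc.

```bash

python3 -m crank '[0,0,0,0,0,0,22,0,0,0,0,0,0,22]' >/dev/null
python3 -m crank '[0.8,-11.7,0,0,0,8,22,3.3,-23.2,0,0,0,16,22,7.3,-34.2,0,0,0,24,22,12.8,-44.5,0,0,0,32,22,19.7,-54,0,0,0,40,22]' 
python3 -m crank '[0.8,-11.7,0,0,0,8,22,3.3,-23.2,0,0,0,16,22,7.3,-34.2,0,0,0,24,22,12.8,-44.5,0,0,0,32,22,19.7,-54,0,0,0,40,22]' 
python3 -m crank '[0.8,-11.7,0,0,0,8,22,3.3,-23.2,0,0,0,16,22,4.5,-27,0,0,0,19,22,4.5,-27,0,0,0,19,22,4.5,-27,0,0,0,19,22]'
python3 -m crank '[0,0,0,0,0,0,50,0,0,0,0,0,0,50,0,0,0,0,0,0,50,0,0,0,0,0,0,50]'>/dev/null
python3 -m crank '[0,0,-40,0,0,0,50,0,0,-80,0,0,0,50,0,0,-80,0,0,0,50]'
python3 -c "
from h import *
s=sense();print(s['ee_pos'],s['tcp_rot'],s['joint_pos'])
look('wrist','w4',[('lever_knob',.056),('rail',0),('stop_block',.005)])"
```

```text
time: 8.65
ee_pos: [0.5773, -0.1082, 0.2376]
tcp_rot: [3.141, -0.0, 2.515]
ft_force: [-0.4, 1.0, 0.2]
width: 0.0221
grasp_force: 0.5
time: 9.15
ee_pos: [0.5302, -0.141, 0.2379]
tcp_rot: [3.14, 0.0, 1.817]
ft_force: [1.0, 1.3, -1.1]
width: 0.0223
grasp_force: 0.5
time: 9.65
ee_pos: [0.5029, -0.143, 0.2377]
tcp_rot: [3.141, -0.0, 1.493]
ft_force: [-0.1, 1.0, -0.2]
width: 0.0219
grasp_force: 0.0
time: 10.35
ee_pos: [0.5045, -0.1435, 0.322]
tcp_rot: [3.133, 0.001, 1.491]
ft_force: [1.4, -0.4, -0.7]
width: 0.0498
grasp_force: 0.0
[ 0.50448391 -0.14345258  0.32195942] [3.13280263e+00 1.22706214e-03 1.49074811e+00] [ 0.37673162  0.57165085 -0.22598837  1.94920031  0.20668306  0.63369182
 -0.06061736]
wrist lever_knob 0.8 [318.1 201.9] [ 0.5034 -0.1393]
wrist rail 0.32 [352.8  77.8] [ 0.5452 -0.0348]
wrist stop_block 0.85 [352.4  78.2] [ 0.5442 -0.0358]
wrist stop_block 0.8 [425.4 216.1] [ 0.6128 -0.1769]
```

View pics/w4.png

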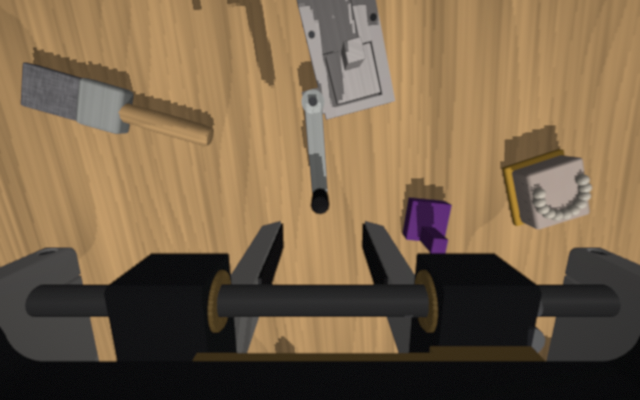

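The lever is open, with its knob at (319,202) and its pivot at (313,100), and the pocket is free. Next is a close picture of the pocket to refine the rail pose.

```bash

python3 -m crank '[81.5,41,22,0,0,-15.2,50,81.5,41,22,0,0,-15.2,50,81.5,41,22,0,0,-15.2,50,81.5,41,22,0,0,-15.2,50]' 
python3 -m crank '[0,0,0,0,0,0,50]' >/dev/null
python3 -c "
from h import *
s=sense();print(s['ee_pos'],s['tcp_rot'])
p=look('wrist','w5',[('rail',0),('rail_mouth',.005),('stop_block',.005)])
np.save('T5.npy',p['world_from_camera']);print(p['cx'],p['cy'])
im=np.array(p['pixels']);cv2.imwrite('pics/w5c.png',cv2.resize(im[20:240,220:430],None,fx=2.7,fy=2.7,interpolation=cv2.INTER_CUBIC))"
```

```text
time: 10.95
ee_pos: [0.5497, -0.0642, 0.2939]
tcp_rot: [-3.138, -0.001, 1.758]
ft_force: [-1.0, 0.3, -0.3]
width: 0.0497
grasp_force: 0.0
[ 0.54924191 -0.06639509  0.29473105] [-3.13880208e+00  4.33224780e-04  1.75423638e+00]
wrist rail_mouth 0.92 [324.4 135.2] [ 0.5393 -0.0079]
wrist stop_block 0.81 [323.5 168. ] [ 0.5439 -0.0368]
wrist stop_block 0.6 [365.4 314.4] [ 0.6141 -0.1779]
322.343861052097 197.71828512487264
```

View pics/w5c.png

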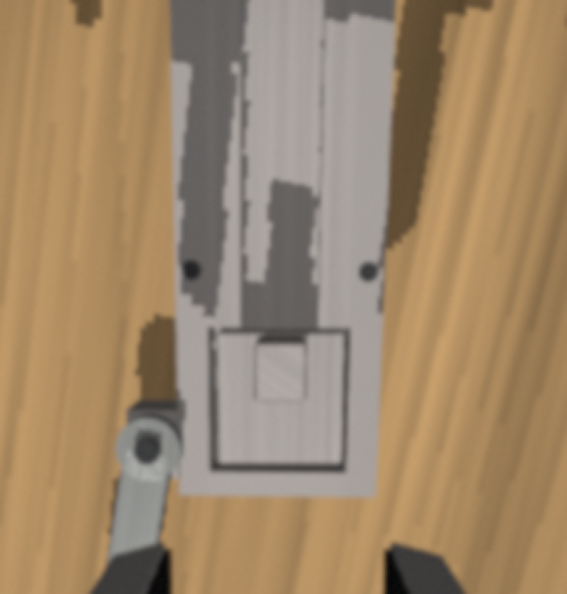

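```bash
cat >> h.py <<'E'
def W(x,l): c,s=np.cos(x[2]),np.sin(x[2]); return [x[0]+c*l[0]-s*l[1],x[1]+s*l[0]+c*l[1],l[2]]
E
python3 - <<'E'
from h import *
from scipy.optimize import least_squares
p=dict(vertical_fov=67.93449369427186,cx=322.344,cy=197.718,world_from_camera=np.load('T5.npy'))
pts=[((-.022,-.023,.022),(213,470)),((.022,-.023,.022),(346,470)),((.022,.023,.022),(350,329)),((-.022,.023,.022),(211,329)),((-.012,.023,.022),(243,327)),((.012,.023,.022),(319,327)),
((-.007,.004,.056),(254,401)),((.007,.004,.056),(305,401)),((.007,.02,.056),(305,343)),((-.007,.02,.056),(256,343))]
# outer edges (x only) at v=0..
P=[(l,np.array(q)/2.7+[220,20]) for l,q in pts]
def res(x,dbg=0): return np.array([proj(p,W(x,l))-q for l,q in P])
for sub in (slice(0,6),slice(6,10),slice(0,10)):
    r=least_squares(lambda x:np.append(res(x)[sub].ravel(),(x[2]-.185)*30*(sub.start==6)),[.545,-.036,.185]);print(r.x.round(4))
print(res(r.x).round(1).tolist())
# free scale check
# outer side edges: direction
e=[[at_z(p,np.array(q)/2.7+[220,20],.022) for q in pr] for pr in [((172,30),(180,490)),((394,30),(377,490)),((247,60),(243,320)),((322,60),(319,320))]]
for a,b in e: print(np.arctan2(-(a-b)[0],(a-b)[1]),W([0,0,0],(0,0,0)) and (np.linalg.inv([[np.cos(r.x[2]),-np.sin(r.x[2])],[np.sin(r.x[2]),np.cos(r.x[2])]])@((a+b)[:2]/2-r.x[:2])).round(4))
E
```

```text
[ 0.5437 -0.0349  0.1791]
[ 0.5434 -0.0343  0.1798]
[ 0.5436 -0.0346  0.1791]
[[-0.6, 0.3], [0.6, 0.5], [0.5, -0.9], [-0.7, -1.2], [-0.6, -0.4], [0.0, -0.3], [0.3, 0.6], [0.3, 0.7], [0.6, 0.3], [-0.5, 0.2]]
0.17188318689790855 [-0.0318  0.0382]
0.17713051667756463 [0.0318 0.0385]
0.15788104657981705 [-0.0107  0.0615]
0.18413265167772197 [0.0118 0.0616]
```

```bash

python3 -m crank '[44.3,0.4,0,0,0,0.3,40,44.3,0.4,30,0,0,0.3,40,44.3,0.4,50,0,0,0.3,40,44.3,0.4,64.5,0,0,0.3,40,44.3,0.4,64.5,0,0,0.3,40]' 
python3 -m crank '[0,0,0,0,0,0,5,0,0,0,0,0,0,5,0,0,0,0,0,0,5,0,0,0,0,0,0,5,0,0,0,0,0,0,5]'
python3 -m crank '[0,0,-12,0,0,0,5,0,0,-24,0,0,0,5,0,0,-36,0,0,0,5,0,0,-50,0,0,0,5,0,0,-60,0,0,0,5]'
```

```text
time: 11.75
ee_pos: [0.5414, -0.0222, 0.2298]
tcp_rot: [-3.138, -0.0, 1.75]
ft_force: [-0.3, -0.3, -0.8]
width: 0.0401
grasp_force: 0.0
time: 12.25
ee_pos: [0.5424, -0.0217, 0.232]
tcp_rot: [3.141, 0.0, 1.751]
ft_force: [-1.6, 0.1, 6.9]
width: 0.0139
grasp_force: 30.0
time: 12.75
ee_pos: [0.5426, -0.0216, 0.2929]
tcp_rot: [3.14, 0.0, 1.751]
ft_force: [-0.1, -0.2, -0.8]
width: 0.0136
grasp_force: 30.0
```

```bash

python3 -m crank '[12,17,0,0,0,0,5,24,34,0,0,0,0,5,36,51,0,0,0,0,5,48,68,0,0,0,0,5,60,85,0,0,0,0,5]' >/dev/null
python3 -m crank '[0,0,15,0,0,0,5,0,0,30,0,0,0,5,0,0,45,0,0,0,5,0,0,56,0,0,0,5,0,0,62,0,0,0,5]'
python3 -m crank '[0,0,2,0,0,0,5,0,0,2,0,0,0,5]'
python3 -c "
from h import *
look('side','s6',[('stop_block',0)]);look('scene','c6',[('stop_block',0),('die_a',0)])"
```

```text
time: 13.75
ee_pos: [0.6142, 0.0518, 0.2273]
tcp_rot: [-3.138, 0.0, 1.75]
ft_force: [0.8, -0.0, 0.2]
width: 0.0137
grasp_force: 30.0
time: 13.95
ee_pos: [0.6149, 0.0522, 0.2271]
tcp_rot: [-3.141, 0.0, 1.75]
ft_force: [-0.6, 1.1, -0.8]
width: 0.0137
grasp_force: 30.0
side stop_block 0.82 [334.5 258.5] [ 0.6189 -0.1763]
side stop_block 0.72 [326.7 203.3] [0.6228 0.0572]
scene stop_block 0.79 [247.9 204.6] [ 0.6125 -0.1813]
scene die_a 0.8 [455.4 284.7] [0.5242 0.3917]
scene die_a 0.61 [202.5 166.4] [ 0.5707 -0.4097]
scene die_a 0.55 [418.7 275.3] [0.5506 0.3114]
scene die_a 0.5 [238.7 152.4] [ 0.4551 -0.3733]
```

View pics/c6.png

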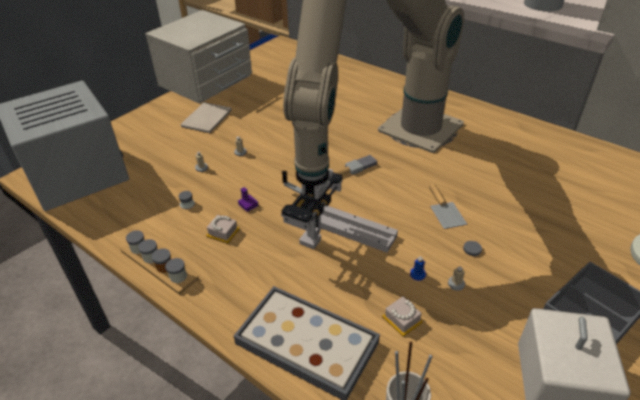

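The picture shows the block standing flat beside the rail at (312,238). The three dies are unchanged. I'll release the block and go and look at the die near (455,285).

```bash

python3 -m crank '[0,0,0,0,0,0,40,0,0,0,0,0,0,40,0,0,0,0,0,0,40,0,0,0,0,0,0,40]' >/dev/null
python3 -m crank '[0,0,-40,0,0,0,40,0,0,-73,0,0,0,50,0,0,-73,0,0,0,50]' >/dev/null
python3 -m crank '[156,-14,0,0,0,0,50,156,-14,0,0,0,0,50,156,-14,0,0,0,0,50,156,-14,0,0,0,0,50,156,-14,0,0,0,0,50]' >/dev/null
python3 -m crank '[156,-14,0,0,0,0,50,156,-14,0,0,0,0,50,156,-14,0,0,0,0,50,156,-14,0,0,0,0,50,156,-14,0,0,0,0,50]'
cat >> h.py <<'E'
def lookdie(name):
    "wrist picture; finds dies, fits the stem's yaw by the stem region, saves a crop"
    p=look('wrist',name,[]); np.savez(name,T=p["world_from_camera"],c=[p["cx"],p["cy"]],fov=p["vertical_fov"])
    im=np.array(p['pixels']); s=sense(); print(s['ee_pos'],s['tcp_rot'])
    for d in tip_of(p,'die_a'): print('die',round(d['conf'],2),px(d).round(1),at_z(p,px(d),0).round(4))
    return p,im
def crop(im,c,name,h=40,k=7):
    c=np.clip(np.round(c).astype(int),h,[640-h,400-h]); o=c-h
    cv2.imwrite(f"pics/{name}c.png",cv2.resize(im[o[1]:o[1]+2*h,o[0]:o[0]+2*h],None,fx=k,fy=k,interpolation=cv2.INTER_CUBIC)); print('crop origin',o)
E
python3 - <<'E'
from h import *
p,im=lookdie('w7')
d=tip_of(p,'die_a'); P=[px(q) for q in d]; crop(im,min(P,key=lambda q:abs(at_z(p,q,0)[:2]-[.525,.393]).sum()) if P else np.array([320,180]),'w7')
E
```

```text
time: 15.9
ee_pos: [0.5317, 0.3548, 0.2996]
tcp_rot: [-3.141, 0.001, 1.752]
ft_force: [-0.0, -0.4, -0.6]
width: 0.0499
grasp_force: 0.0
[0.53269565 0.35261627 0.29953827] [-3.14123817e+00  2.52753638e-03  1.74944209e+00]
die 0.76 [329.4 246.5] [0.5476 0.3061 0.    ]
die 0.57 [316.  159.5] [0.519  0.3897 0.    ]
crop origin [276 119]
```

View pics/w7c.png

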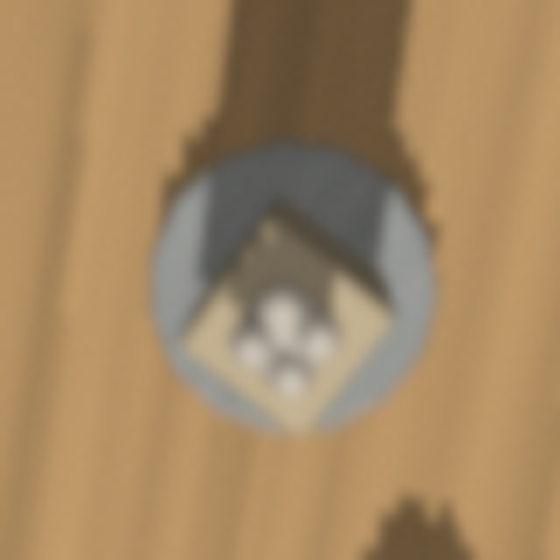

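The crop shows the plaster die. The foot circle is centred at about (295,290) in the crop. The stem top corners are at (185,342), (295,432), (393,318) and (275,215), so the die is turned by nearly 45°.

```bash
cat >> h.py <<'E'
from scipy.optimize import least_squares
def fitdie(name,o,foot,corners,k=7,yaw0=0,zb=0):
    z=np.load(name+'.npz'); p=dict(vertical_fov=float(z['fov']),cx=z['c'][0],cy=z['c'][1],world_from_camera=z['T'])
    f=at_z(p,np.array(foot)/k+o,zb+.008)[:2]; C=[at_z(p,np.array(c)/k+o,zb+.048)[:2] for c in corners]
    m=np.mean(C,0); e=[np.linalg.norm(C[i]-C[(i+1)%4]) for i in range(4)]
    a=[np.arctan2(*(C[(i+1)%4]-C[i])[::-1])%(np.pi/2) for i in range(4)]
    a=np.angle(np.mean(np.exp(4j*np.array(a))))/4
    print('foot',f.round(4),'stem',m.round(4),'sides',np.round(e,4),'yaw mod90',a.round(3),np.degrees(a).round(1)); return f,m,a
def togo(xy,z,psi):
    s=sense(); q=s['tcp_rot'][2]; d=np.array(xy)-s['ee_pos'][:2]
    print('tool shift mm',(1e3*np.array([d@[np.cos(q),np.sin(q)],d@[np.sin(q),-np.cos(q)],s['ee_pos'][2]-z])).round(1),'wz deg',-np.degrees((psi-q+np.pi)%(2*np.pi)-np.pi).round(1))
E
python3 - <<'E'
from h import *
f,m,a=fitdie('w7',np.array([276,119]),(295,290),[(185,342),(295,432),(393,318),(276,218)])
for k in range(-4,5):
    psi=a+k*np.pi/2
    if .3<psi<3: print(psi); togo((f+m)/2,.2215,psi)
E
```

```text
foot [0.5211 0.3901] stem [0.5206 0.3904] sides [0.0159 0.0169 0.017  0.0171] yaw mod90 -0.505 -28.9
1.065861337890278
tool shift mm [40.6 -5.5 78.2] wz deg 39.0
2.6366576646851745
tool shift mm [40.6 -5.5 78.2] wz deg -51.0
```

```bash

python3 -m crank '[40.5,-5.5,0,0,0,39,50,40.5,-5.5,0,0,0,39,50,40.5,-5.5,0,0,0,39,50,40.5,-5.5,0,0,0,39,50,40.5,-5.5,0,0,0,39,50]'
python3 -m crank '[0,0,30,0,0,0,50,0,0,55,0,0,0,50,0,0,70,0,0,0,50,0,0,78,0,0,0,50,0,0,78,0,0,0,50]'
python3 -m crank '[0,0,0,0,0,0,10,0,0,0,0,0,0,10,0,0,0,0,0,0,10,0,0,0,0,0,0,10,0,0,0,0,0,0,10]'
python3 -c "
from h import *
togo((.5436,-.0346),.30,1.748)"
```

```text
time: 16.55
ee_pos: [0.5207, 0.3907, 0.3002]
tcp_rot: [3.14, 0.001, 1.061]
ft_force: [-1.6, 0.3, 0.9]
width: 0.0499
grasp_force: 0.0
time: 17.05
ee_pos: [0.5195, 0.3923, 0.2214]
tcp_rot: [-3.141, 0.002, 1.069]
ft_force: [-0.0, -0.1, -0.7]
width: 0.0499
grasp_force: 0.0
time: 17.55
ee_pos: [0.5193, 0.3935, 0.2228]
tcp_rot: [3.141, -0.001, 1.07]
ft_force: [0.2, -0.1, 2.5]
width: 0.0181
grasp_force: 30.0
tool shift mm [-364.   226.8  -77.2] wz deg -38.8
```

```bash

python3 -m crank '[0,0,-30,0,0,0,10,0,0,-60,0,0,0,10,0,0,-78,0,0,0,10,0,0,-78,0,0,0,10]' >/dev/null
python3 -m crank '[0,0,0,0,0,-8,10,0,0,0,0,0,-16,10,0,0,0,0,0,-24,10,0,0,0,0,0,-32,10,0,0,0,0,0,-39,10]'
python3 -m crank '[0,0,0,0,0,0,10]' >/dev/null
python3 -c "
from h import *
togo((.544,-.0346),.30,1.748)"
```

```text
time: 18.45
ee_pos: [0.5186, 0.3931, 0.2985]
tcp_rot: [-3.139, 0.001, 1.757]
ft_force: [-0.8, -0.6, -1.1]
width: 0.0177
grasp_force: 30.0
tool shift mm [-425.1  -51.9   -1.4] wz deg 0.2
```

```bash

python3 -m crank '[-40,-5,0,0,0,0,10,-85,-10,0,0,0,0,10,-130,-16,0,0,0,0,10,-175,-21,0,0,0,0,10,-212,-26,0,0,0,0,10]' >/dev/null
python3 -m crank '[-45,-5,0,0,0,0,10,-90,-10,0,0,0,0,10,-135,-16,0,0,0,0,10,-180,-21,0,0,0,0,10,-213,-26,0,0,0,0,10]' >/dev/null
python3 -m crank '[0,0,0,0,0,0,10,0,0,0,0,0,0,10]' 
python3 - <<'E'
from h import *
s=sense();print(s['ee_pos'],s['tcp_rot']);togo((.544,-.0346),.2282,1.748)
p=look('wrist','w8',[('rail_mouth',.005)]);im=np.array(p['pixels']);cv2.imwrite('pics/w8c.png',cv2.resize(im[60:260,220:420],None,fx=3,fy=3))
E
```

```text
time: 19.75
ee_pos: [0.5438, -0.0346, 0.2996]
tcp_rot: [-3.141, -0.001, 1.747]
ft_force: [-0.3, 0.6, -1.6]
width: 0.0176
grasp_force: 30.0
[ 0.54380186 -0.03462752  0.29959751] [-3.14079066e+00 -5.72762919e-04  1.74665073e+00]
tool shift mm [-0.   0.2 71.4] wz deg -0.1
wrist rail_mouth 0.87 [322.2 172.2] [ 0.5388 -0.0094]
```

View pics/w8c.png

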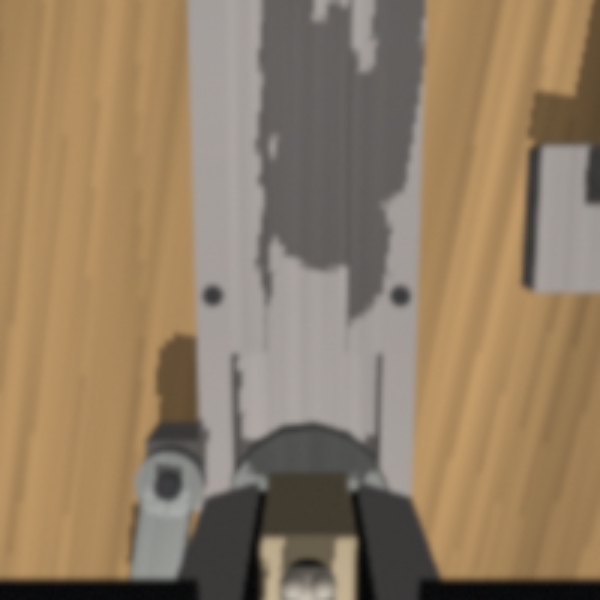

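The picture shows the die over the pocket. Its stem, at column 308–310, is in line with the rail centre at about 308. I'll lower it.

```bash

python3 -m crank '[0,0,25,0,0,0,10,0,0,45,0,0,0,10,0,0,55,0,0,0,10,0,0,62,0,0,0,10,0,0,66,0,0,0,10]'
python3 -m crank '[0,0,2,0,0,0,10,0,0,4,0,0,0,10,0,0,5,0,0,0,10,0,0,5,0,0,0,10]'
```

```text
time: 20.35
ee_pos: [0.5442, -0.0331, 0.2339]
tcp_rot: [3.142, -0.0, 1.752]
ft_force: [-0.3, -1.2, -0.4]
width: 0.018
grasp_force: 30.0
time: 20.75
ee_pos: [0.5442, -0.0341, 0.2294]
tcp_rot: [3.141, 0.0, 1.751]
ft_force: [-0.1, -0.2, -1.5]
width: 0.0182
grasp_force: 30.0
```

```bash

python3 -m crank '[3,0,1,0,0,0,10,12,0,1,0,0,0,10,22,0,1,0,0,0,10,32,0,1,0,0,0,10,42,0,1,0,0,0,10]'
python3 -m crank '[20,0,0,0,0,0,10,40,0,0,0,0,0,10,60,0,0,0,0,0,10,80,0,0,0,0,0,10,100,0,0,0,0,0,10]'
python3 -m crank '[20,0,0,0,0,0,10,40,0,0,0,0,0,10,48,0,0,0,0,0,10,48,0,0,0,0,0,10]'
python3 -c "
from h import *
s=sense();c,n=np.cos(.177),np.sin(.177);d=s['ee_pos'][:2]-[.5438,-.0346];print(d@[c,n],d@[-n,c])"
```

```text
time: 21.25
ee_pos: [0.5363, 0.0087, 0.2282]
tcp_rot: [3.141, -0.0, 1.752]
ft_force: [-0.2, -0.5, -0.1]
width: 0.018
grasp_force: 30.0
time: 21.75
ee_pos: [0.5181, 0.1074, 0.2282]
tcp_rot: [3.142, -0.0, 1.752]
ft_force: [0.3, 0.6, -1.1]
width: 0.0181
grasp_force: 30.0
time: 22.15
ee_pos: [0.5095, 0.1546, 0.2283]
tcp_rot: [3.141, -0.001, 1.754]
ft_force: [0.3, -0.3, -1.3]
width: 0.0178
grasp_force: 30.0
-0.0004014072081342246 0.19231295618738248
```

```bash

python3 -m crank '[0,0,0,0,0,0,40,0,0,0,0,0,0,40,0,0,0,0,0,0,40,0,0,0,0,0,0,40]' 
python3 -m crank '[0,0,-40,0,0,0,40,0,0,-72,0,0,0,50,0,0,-72,0,0,0,50]' >/dev/null
python3 -m crank '[-193,-31,0,0,0,0,50,-193,-31,0,0,0,0,50,-193,-31,0,0,0,0,50,-193,-31,0,0,0,0,50,-193,-31,0,0,0,0,50]' >/dev/null
python3 -m crank '[-193,-31,0,0,0,0,50,-193,-31,0,0,0,0,50,-193,-31,0,0,0,0,50,-193,-31,0,0,0,0,50,-193,-31,0,0,0,0,50]' >/dev/null
python3 -m crank '[-193,-31,0,0,0,0,50,-193,-31,0,0,0,0,50,-193,-31,0,0,0,0,50,-193,-31,0,0,0,0,50,-193,-31,0,0,0,0,50]'
python3 - <<'E'
from h import *
p,im=lookdie('w9')
P=sorted([px(q) for q in tip_of(p,'die_a')],key=lambda q:q[0])
tiles=[]
for q in (P[0],P[-1]):
    h=36;c=np.clip(np.round(q+[0,8]).astype(int),h,[640-h,400-h]);o=c-h;print('o',o);tiles.append(cv2.resize(im[o[1]:o[1]+72,o[0]:o[0]+72],None,fx=5,fy=5,interpolation=cv2.INTER_CUBIC))
cv2.imwrite('pics/w9c.png',np.hstack(tiles))
E
```

```text
time: 22.55
ee_pos: [0.5102, 0.1521, 0.2282]
tcp_rot: [3.142, 0.0, 1.75]
ft_force: [0.8, 0.4, 0.5]
width: 0.0395
grasp_force: 0.0
time: 24.35
ee_pos: [0.5198, -0.4404, 0.2989]
tcp_rot: [-3.14, 0.005, 1.742]
ft_force: [-0.3, -0.2, -0.8]
width: 0.0498
grasp_force: 0.0
[ 0.52091575 -0.43632374  0.29881168] [-3.14030665e+00  7.12366518e-04  1.74538238e+00]
die 0.9 [263.1 111. ] [ 0.4532 -0.3717  0.    ]
die 0.89 [385.2 176.4] [ 0.5745 -0.4112  0.    ]
o [227  83]
o [349 148]
```

View pics/w9c.png

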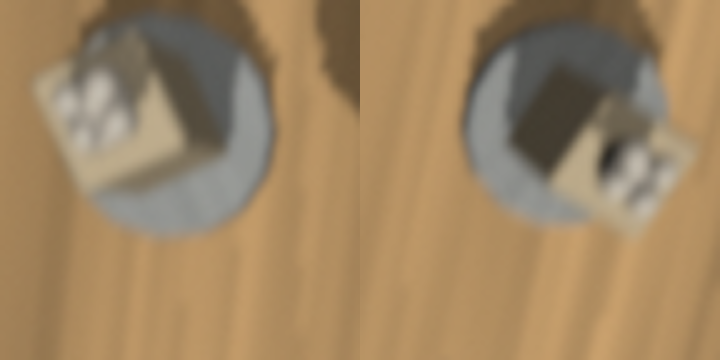

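Both dies show. The left one has stem corners (35,80), (92,192), (188,147) and (133,30), with its foot centred at about (170,132). The right one has (190,178), (276,235), (335,150) and (245,95), with its foot at about (206,125) in its own tile.

```bash
python3 - <<'E'
from h import *
for o,f,c in [((227,83),(170,132),[(35,80),(92,192),(188,147),(133,30)]),((349,148),(206,125),[(190,178),(276,235),(335,150),(245,95)])]:
    f,m,a=fitdie('w9',np.array(o),f,c,k=5)
    for k in range(-4,5):
        psi=a+k*np.pi/2
        if .2<psi<2.8: print(round(psi,3),end=' '); togo((f+m)/2,.2215,psi)
E
```

```text
foot [ 0.4528 -0.3707] stem [ 0.4521 -0.37  ] sides [0.0176 0.0161 0.018  0.0164] yaw mod90 0.597 34.2
0.597 tool shift mm [ 73.1 -58.   77.8] wz deg 66.2
2.168 tool shift mm [ 73.1 -58.   77.8] wz deg -23.8
foot [ 0.5764 -0.4062] stem [ 0.5763 -0.4062] sides [0.0169 0.0161 0.017  0.0153] yaw mod90 -0.379 -21.7
1.192 tool shift mm [15.5 57.5 77.8] wz deg 32.1
2.763 tool shift mm [15.5 57.5 77.8] wz deg -57.9
```

```bash

python3 -m crank '[15.5,57.5,0,0,0,32,50,15.5,57.5,0,0,0,32,50,15.5,57.5,0,0,0,32,50,15.5,57.5,0,0,0,32,50,15.5,57.5,0,0,0,32,50]' >/dev/null
python3 -m crank '[0,0,30,0,0,0,50,0,0,55,0,0,0,50,0,0,70,0,0,0,50,0,0,77,0,0,0,50,0,0,77,0,0,0,50]'
python3 -m crank '[0,0,0,0,0,0,10,0,0,0,0,0,0,10,0,0,0,0,0,0,10,0,0,0,0,0,0,10,0,0,0,0,0,0,10]'
python3 -m crank '[0,0,-30,0,0,0,10,0,0,-60,0,0,0,10,0,0,-78,0,0,0,10,0,0,-78,0,0,0,10]' >/dev/null
python3 -m crank '[0,0,0,0,0,-8,10,0,0,0,0,0,-16,10,0,0,0,0,0,-24,10,0,0,0,0,0,-32,10,0,0,0,0,0,-32,10]'
python3 -m crank '[0,0,0,0,0,0,10]' >/dev/null
python3 -c "
from h import *
togo((.5438,-.0346),.30,1.75)"
```

```text
time: 25.5
ee_pos: [0.576, -0.4072, 0.2224]
tcp_rot: [-3.14, -0.001, 1.194]
ft_force: [0.2, -0.3, 0.8]
width: 0.0501
grasp_force: 0.0
time: 26.0
ee_pos: [0.5761, -0.408, 0.2237]
tcp_rot: [3.141, 0.0, 1.192]
ft_force: [-0.3, 0.2, 1.7]
width: 0.0178
grasp_force: 30.0
time: 26.9
ee_pos: [0.5754, -0.4078, 0.2994]
tcp_rot: [-3.14, -0.002, 1.751]
ft_force: [0.9, 0.2, -0.9]
width: 0.0177
grasp_force: 30.0
tool shift mm [ 3.73e+02  3.43e+01 -1.00e-01] wz deg -0.1
```

```bash

python3 -m crank '[40,4,0,0,0,0,10,80,8,0,0,0,0,10,120,12,0,0,0,0,10,160,15,0,0,0,0,10,190,18,0,0,0,0,10]' >/dev/null
python3 -m crank '[40,4,0,0,0,0,10,80,8,0,0,0,0,10,120,12,0,0,0,0,10,160,15,0,0,0,0,10,183,16,0,0,0,0,10]' >/dev/null
python3 -m crank '[0,0,0,0,0,0,10,0,0,0,0,0,0,10,0,0,0,0,0,0,10]' 
python3 -c "
from h import *
togo((.5438,-.0346),.2287,1.75)"
```

```text
time: 28.3
ee_pos: [0.5428, -0.0365, 0.301]
tcp_rot: [-3.141, 0.001, 1.748]
ft_force: [0.7, 0.5, -1.4]
width: 0.0181
grasp_force: 30.0
tool shift mm [ 1.7  1.3 72.3] wz deg -0.1
```

```bash

python3 -m crank '[1.5,1.2,25,0,0,0,10,1.5,1.2,45,0,0,0,10,1.5,1.2,55,0,0,0,10,1.5,1.2,62,0,0,0,10,1.5,1.2,66,0,0,0,10]'
python3 -m crank '[0,0,2,0,0,0,10,0,0,4,0,0,0,10,0,0,5.5,0,0,0,10,0,0,6,0,0,0,10,0,0,6,0,0,0,10]'
python3 -c "
from h import *
togo((.5438,-.0346),.2287,1.75)"
```

```text
time: 28.8
ee_pos: [0.5437, -0.0338, 0.2348]
tcp_rot: [-3.142, 0.0, 1.75]
ft_force: [-0.4, -0.3, -1.0]
width: 0.0178
grasp_force: 30.0
time: 29.3
ee_pos: [0.5437, -0.0331, 0.2294]
tcp_rot: [3.141, 0.0, 1.751]
ft_force: [0.7, 0.5, -0.9]
width: 0.018
grasp_force: 30.0
tool shift mm [-1.5 -0.1  0.7] wz deg 0.1
```

```bash

python3 -m crank '[3,0,0.5,0,0,0,10,12,0,0.5,0,0,0,10,22,0,0.5,0,0,0,10,32,0,0.5,0,0,0,10,42,0,0.5,0,0,0,10]'
python3 -m crank '[20,0,0,0,0,0,10,40,0,0,0,0,0,10,60,0,0,0,0,0,10,80,0,0,0,0,0,10,98,0,0,0,0,0,10]'
python3 -m crank '[2,0,0,0,0,0,10,2,0,0,0,0,0,10]'
python3 -m crank '[0,0,0,0,0,0,40,0,0,0,0,0,0,40,0,0,0,0,0,0,40,0,0,0,0,0,0,40]' >/dev/null
python3 -m crank '[0,0,-40,0,0,0,40,0,0,-72,0,0,0,50,0,0,-72,0,0,0,50]' >/dev/null
python3 -m crank '[-166.5,-50,0,0,0,0,50,-166.5,-50,0,0,0,0,50,-166.5,-50,0,0,0,0,50,-166.5,-50,0,0,0,0,50,-166.5,-50,0,0,0,0,50]' >/dev/null
python3 -m crank '[-166.5,-50,0,0,0,0,50,-166.5,-50,0,0,0,0,50,-166.5,-50,0,0,0,0,50,-166.5,-50,0,0,0,0,50,-166.5,-50,0,0,0,0,50]' >/dev/null
python3 -m crank '[-166.5,-50,0,0,0,0,50,-166.5,-50,0,0,0,0,50,-166.5,-50,0,0,0,0,50,-166.5,-50,0,0,0,0,50,-166.5,-50,0,0,0,0,50]'
python3 -m crank '[0,0,0,0,0,0,50]' >/dev/null
python3 - <<'E'
from h import *
p,im=lookdie('w10')
d=tip_of(p,'die_a'); crop(im,px(d[0]) if d else np.array([320,180]),'w10')
E
```

```text
time: 29.8
ee_pos: [0.5358, 0.0097, 0.2287]
tcp_rot: [3.141, -0.0, 1.752]
ft_force: [0.8, -0.4, -2.0]
width: 0.0176
grasp_force: 30.0
time: 30.3
ee_pos: [0.518, 0.1064, 0.2287]
tcp_rot: [-3.142, -0.0, 1.752]
ft_force: [0.1, 0.2, -0.5]
width: 0.0177
grasp_force: 30.0
time: 30.5
ee_pos: [0.5179, 0.1073, 0.2287]
tcp_rot: [-3.141, 0.0, 1.753]
ft_force: [0.0, -0.0, -0.6]
width: 0.0178
grasp_force: 30.0
time: 32.7
ee_pos: [0.4597, -0.414, 0.2999]
tcp_rot: [-3.141, 0.001, 1.747]
ft_force: [-0.6, -0.3, 0.4]
width: 0.05
grasp_force: 0.0
[ 0.4615136  -0.40865787  0.30033453] [ 3.14075094e+00 -2.48045439e-03  1.75454071e+00]
crop origin [280 140]
```

View pics/w10c.png

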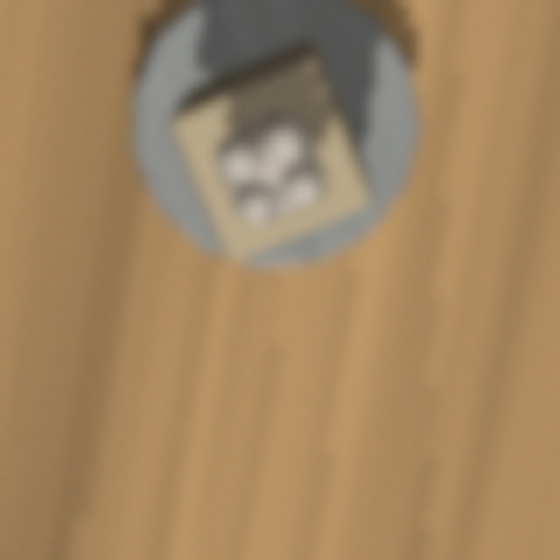

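The die is in view with stem corners (175,125), (237,258), (368,192) and (312,62), and its foot centre at about (276,125).

```bash
python3 - <<'E'
from h import *
f,m,a=fitdie('w10',np.array((280,140)),(276,125),[(175,125),(237,258),(368,192),(312,62)])
for k in range(-4,5):
    psi=a+k*np.pi/2
    if .2<psi<2.8: print(round(psi,3),end=' '); togo((f+m)/2,.2215,psi)
E
```

```text
foot [ 0.4515 -0.3706] stem [ 0.4514 -0.3705] sides [0.0164 0.0165 0.0157 0.0167] yaw mod90 0.616 35.3
0.616 tool shift mm [39.4 -2.8 79.2] wz deg 65.3
2.187 tool shift mm [39.4 -2.8 79.2] wz deg -24.7
```

```bash

python3 -m crank '[39.5,-3,0,0,0,-25,50,39.5,-3,0,0,0,-25,50,39.5,-3,0,0,0,-25,50,39.5,-3,0,0,0,-25,50]' >/dev/null
python3 -m crank '[0,0,30,0,0,0,50,0,0,55,0,0,0,50,0,0,70,0,0,0,50,0,0,78.5,0,0,0,50,0,0,78.5,0,0,0,50]'
python3 -m crank '[0,0,0,0,0,0,10,0,0,0,0,0,0,10,0,0,0,0,0,0,10,0,0,0,0,0,0,10,0,0,0,0,0,0,10]'
python3 -m crank '[0,0,-30,0,0,0,10,0,0,-60,0,0,0,10,0,0,-78,0,0,0,10,0,0,-78,0,0,0,10]' >/dev/null
python3 -m crank '[0,0,0,0,0,8,10,0,0,0,0,0,16,10,0,0,0,0,0,25,10,0,0,0,0,0,25,10]'
python3 -m crank '[0,0,0,0,0,0,10]' >/dev/null
python3 -c "
from h import *
togo((.5438,-.0346),.30,1.75)"
```

```text
time: 33.85
ee_pos: [0.4502, -0.3728, 0.2214]
tcp_rot: [-3.141, -0.001, 2.187]
ft_force: [0.4, -0.2, -1.3]
width: 0.0496
grasp_force: 0.0
time: 34.35
ee_pos: [0.4503, -0.3734, 0.2227]
tcp_rot: [3.141, 0.001, 2.187]
ft_force: [0.6, 0.1, 2.4]
width: 0.0184
grasp_force: 30.0
time: 35.15
ee_pos: [0.4497, -0.373, 0.299]
tcp_rot: [-3.14, -0.001, 1.75]
ft_force: [0.4, 0.2, -1.2]
width: 0.0179
grasp_force: 30.0
tool shift mm [315.6 154.2  -0.7] wz deg 0.3
```

```bash

python3 -m crank '[35,17,0,0,0,0,10,70,34,0,0,0,0,10,105,51,0,0,0,0,10,140,68,0,0,0,0,10,158,77,0,0,0,0,10]' >/dev/null
python3 -m crank '[35,17,0,0,0,0,10,70,34,0,0,0,0,10,105,51,0,0,0,0,10,140,68,0,0,0,0,10,157,77,0,0,0,0,10]' >/dev/null
python3 -m crank '[0,0,0,0,0,0,10,0,0,0,0,0,0,10,0,0,0,0,0,0,10]' >/dev/null
python3 -c "
from h import *
togo((.5438,-.0346),.2287,1.75)"
```

```text
tool shift mm [ 3.2 -0.2 71.1] wz deg -0.0
```

```bash

python3 -m crank '[2,-0.2,25,0,0,0,10,2,-0.2,45,0,0,0,10,2,-0.2,55,0,0,0,10,2,-0.2,62,0,0,0,10,2,-0.2,66,0,0,0,10]'
python3 -m crank '[0,0,2,0,0,0,10,0,0,4,0,0,0,10,0,0,5.2,0,0,0,10,0,0,5.2,0,0,0,10]'
python3 -c "
from h import *
togo((.5438,-.0346),.2282,1.75)"
```

```text
time: 37.05
ee_pos: [0.5446, -0.0347, 0.2339]
tcp_rot: [-3.141, 0.0, 1.75]
ft_force: [-0.0, 0.4, -2.1]
width: 0.0178
grasp_force: 30.0
time: 37.45
ee_pos: [0.5446, -0.0339, 0.2292]
tcp_rot: [3.141, 0.0, 1.751]
ft_force: [0.4, 0.0, -1.3]
width: 0.0179
grasp_force: 30.0
tool shift mm [-0.6 -1.   1. ] wz deg 0.1
```

```bash

python3 -m crank '[3,-0.8,0.6,0,0,0,10,12,-0.8,0.6,0,0,0,10,22,-0.8,0.6,0,0,0,10,32,-0.8,0.6,0,0,0,10,42,-0.8,0.6,0,0,0,10]'
python3 -m crank '[20,0,0,0,0,0,10,40,0,0,0,0,0,10,57,0,0,0,0,0,10,57,0,0,0,0,0,10]'
python3 -m crank '[0,0,0,0,0,0,40,0,0,0,0,0,0,40,0,0,0,0,0,0,40,0,0,0,0,0,0,40]' >/dev/null
python3 -m crank '[0,0,-40,0,0,0,40,0,0,-72,0,0,0,40,-50,0,-100,0,0,0,40,-100,0,-100,0,0,0,40,-100,0,-100,0,0,0,40]' >/dev/null
python3 - <<'E'
from h import *
look('wrist','w11',[('die_a',.005),('rail_mouth',.005)]);look('side','s11',[('die_a',0),('stop_block',0)]);look('scene','c11',[('die_a',0),('stop_block',0)])
im=cv2.imread('pics/w11.png');cv2.imwrite('pics/w11c.png',np.hstack([im[0:400,170:570],cv2.imread('pics/s11.png')[100:500,180:580][:300].copy() if 0 else cv2.imread('pics/s11.png')[:,180:580]]))
E
```

```text
time: 37.95
ee_pos: [0.536, 0.0087, 0.2285]
tcp_rot: [3.141, -0.0, 1.752]
ft_force: [-0.1, 0.6, -1.5]
width: 0.0178
grasp_force: 30.0
time: 38.35
ee_pos: [0.5254, 0.0669, 0.2285]
tcp_rot: [3.141, -0.002, 1.756]
ft_force: [-0.5, -0.1, -1.3]
width: 0.0178
grasp_force: 30.0
wrist die_a 0.9 [319.9  30.2] [0.5173 0.1065]
wrist die_a 0.8 [324.2  75.4] [0.5279 0.0687]
wrist die_a 0.58 [319.1 155.9] [ 0.5358 -0.0076]
wrist rail_mouth 0.83 [323.5 156.7] [ 0.5404 -0.0077]
side die_a 0.6 [289.3 192.2] [0.5135 0.1199]
side die_a 0.53 [288.8 182.9] [0.5138 0.1701]
side die_a 0.48 [292.  197.7] [0.5206 0.0912]
side die_a 0.46 [299.8 157.2] [0.5568 0.323 ]
side stop_block 0.77 [335.9 260.3] [ 0.6216 -0.1831]
side stop_block 0.73 [300.8 221.3] [ 0.541  -0.0222]
side stop_block 0.71 [325.4 207.8] [0.6166 0.0357]
scene die_a 0.7 [304.6 215. ] [ 0.5515 -0.032 ]
scene die_a 0.65 [340.7 222.5] [0.517  0.0611]
scene die_a 0.58 [358.2 226.3] [0.501  0.1054]
scene die_a 0.57 [417.4 273.2] [0.5468 0.3058]
scene die_a 0.51 [369.6 237. ] [0.5155 0.1504]
scene stop_block 0.6 [247.1 203.1] [ 0.6094 -0.1873]
scene stop_block 0.57 [308.7 246.8] [0.635  0.0498]
```

View pics/w11c.png

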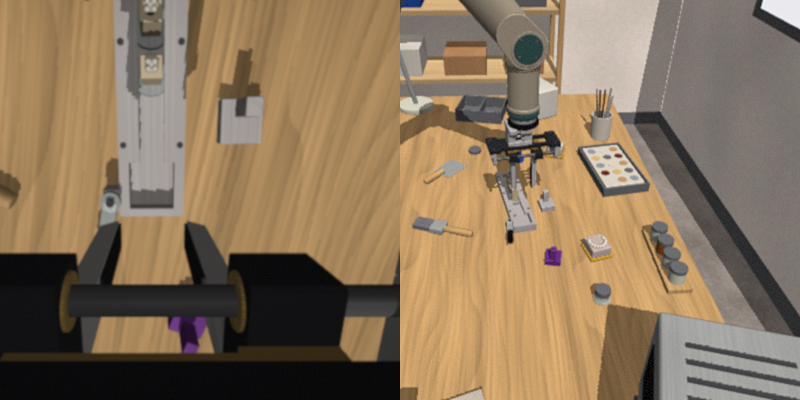

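The wrist view shows the dies in the channel at (150,70) and (150,15), with the third further along, and an empty pocket at (150,190). The stop block stands at (240,120). The side view shows no die left on the bench. Next I fetch the block.

```bash
python3 -c "
from h import *
togo((.6149,.0522),.2271,1.75)"
```

```text
tool shift mm [ 71.5  85.5 101.1] wz deg 0.2
```

```bash

python3 -m crank '[71.5,85.5,0,0,0,0,40,71.5,85.5,0,0,0,0,40,71.5,85.5,0,0,0,0,40,71.5,85.5,30,0,0,0,40,71.5,85.5,50,0,0,0,40]'
python3 -c "
from h import *
togo((.6149,.0522),.2266,1.75)"
```

```text
time: 40.2
ee_pos: [0.6149, 0.0519, 0.2771]
tcp_rot: [-3.141, -0.0, 1.753]
ft_force: [-2.0, -0.0, 0.1]
width: 0.0401
grasp_force: 0.0
tool shift mm [ 0.3  0.  50.5] wz deg 0.2
```

```bash

python3 -m crank '[0,0,25,0,0,0,40,0,0,42,0,0,0,40,0,0,50,0,0,0,40,0,0,50,0,0,0,40]' >/dev/null
python3 -m crank '[0,0,0,0,0,0,5,0,0,0,0,0,0,5,0,0,0,0,0,0,5,0,0,0,0,0,0,5,0,0,0,0,0,0,5]'
python3 -m crank '[0,0,-15,0,0,0,5,0,0,-35,0,0,0,5,0,0,-60,0,0,0,5,0,0,-60,0,0,0,5]' >/dev/null
python3 -m crank '[-12,-17,0,0,0,0,5,-24,-34,0,0,0,0,5,-36,-51,0,0,0,0,5,-48,-68,0,0,0,0,5,-60,-84,0,0,0,0,5]' >/dev/null
python3 -m crank '[0,0,0,0,0,0,5,0,0,0,0,0,0,5,0,0,0,0,0,0,5]'
python3 - <<'E'
from h import *
togo((.5425,-.0217),.232,1.75)
p=look('wrist','w12',[]);im=np.array(p['pixels']);cv2.imwrite('pics/w12c.png',cv2.resize(im[60:260,220:420],None,fx=3,fy=3))
E
```

```text
time: 41.1
ee_pos: [0.6155, 0.0506, 0.2291]
tcp_rot: [3.14, 0.0, 1.751]
ft_force: [-0.6, -1.0, 4.6]
width: 0.0139
grasp_force: 30.0
time: 42.3
ee_pos: [0.5441, -0.0224, 0.2884]
tcp_rot: [3.14, -0.001, 1.752]
ft_force: [-0.6, 0.5, -0.5]
width: 0.0139
grasp_force: 30.0
tool shift mm [ 1.  -1.5 56.4] wz deg 0.1
```

View pics/w12c.png

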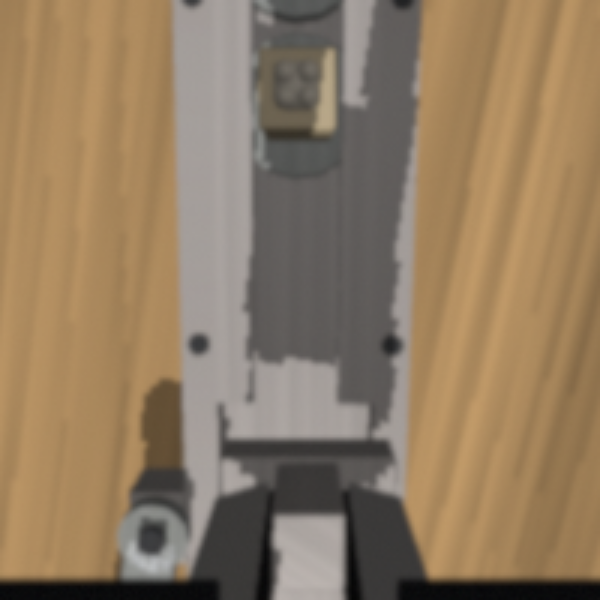

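The picture shows the block held with its fin towards the dies. It sits about 13 px (3 mm) right of the rail centre at column 296, so I shift it left before lowering.

```bash

python3 -m crank '[-1,-2.5,10,0,0,0,5,-1,-2.5,20,0,0,0,5,-1,-2.5,30,0,0,0,5,-1,-2.5,36,0,0,0,5,-1,-2.5,36,0,0,0,5]'
python3 - <<'E'
from h import *
togo((.5418,-.0235),.232,1.75)
p=look('wrist','w13',[]);im=np.array(p['pixels']);cv2.imwrite('pics/w13c.png',cv2.resize(im[100:260,220:420],None,fx=4,fy=3.75)[:600])
E
```

```text
time: 42.85
ee_pos: [0.5407, -0.0248, 0.251]
tcp_rot: [-3.139, -0.0, 1.751]
ft_force: [0.1, 0.1, -1.1]
width: 0.014
grasp_force: 30.0
tool shift mm [ 1.1  1.3 19. ] wz deg 0.1
```

View pics/w13c.png

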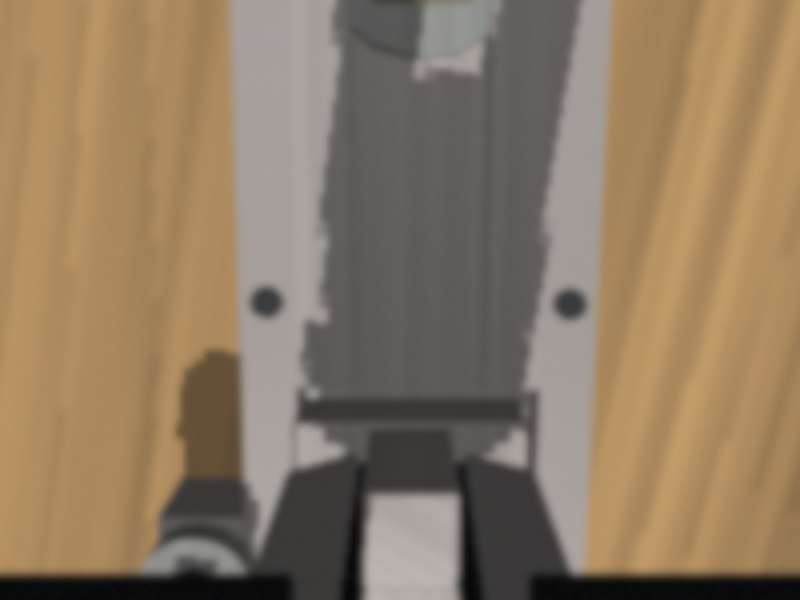

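The picture shows the block (300–523) about 1 mm left of the pocket's centre (298–536). I'll check the fore-and-aft fit numerically.

```bash
python3 - <<'E'
from h import *
p=read_camera('wrist');c,n=np.cos(.177),np.sin(.177)
def rl(u,v,z):
    d=at_z(p,(220+u/4,100+v/3.75),z)[:2]-[.5438,-.0346];return (1e3*np.array([d@[c,n],d@[-n,c]])).round(1)
print('pocket',rl(298,396,.022),rl(536,394,.022),'block top front',rl(300,398,.041),rl(523,398,.041),'bottom front',rl(305,422,.024),rl(520,420,.024))
E
```

```text
pocket [-22.   21.2] [21.4 21.7] block top front [-19.8  25.9] [17.2 26. ] bottom front [-20.6  16.5] [18.4 17. ]
```

```bash

python3 -m crank '[-1.2,1,0,0,0,0,5,-1.2,1,3,0,0,0,5,-1.2,1,6,0,0,0,5,-1.2,1,9,0,0,0,5,-1.2,1,9,0,0,0,5]'
python3 -m crank '[0,0,3,0,0,0,5,0,0,6,0,0,0,5,0,0,6,0,0,0,5]'
```

```text
time: 43.45
ee_pos: [0.5421, -0.0259, 0.2429]
tcp_rot: [-3.141, -0.0, 1.751]
ft_force: [-0.5, -1.2, -0.8]
width: 0.0135
grasp_force: 30.0
time: 43.75
ee_pos: [0.5421, -0.0258, 0.237]
tcp_rot: [-3.141, -0.0, 1.751]
ft_force: [-0.0, -0.1, -0.8]
width: 0.014
grasp_force: 30.0
```

```bash

python3 -m crank '[0,0,1,0,0,0,5,0,0,2,0,0,0,5,0,0,3,0,0,0,5,0,0,3,0,0,0,5]'
python3 -m crank '[0,0,0,0,0,0,40,0,0,0,0,0,0,40,0,0,0,0,0,0,40,0,0,0,0,0,0,40]'
python3 -m crank '[0,0,-40,0,0,0,40,-40,0,-66,0,0,0,40,-40,0,-66,0,0,0,40]'
python3 - <<'E'
from h import *
p=look('wrist','w14',[('stop_block',.005),('lever_knob',.056),('rail_mouth',.005)]);im=np.array(p['pixels']);cv2.imwrite('pics/w14c.png',cv2.resize(im[20:260,220:430],None,fx=2.4,fy=2.4))
look('side','s14',[('lever_knob',.056)]);look('scene','c14',[('lever_knob',.056)])
E
```

```text
time: 44.15
ee_pos: [0.5422, -0.0259, 0.2343]
tcp_rot: [-3.141, -0.0, 1.751]
ft_force: [0.0, -0.7, -0.5]
width: 0.0136
grasp_force: 30.0
time: 44.55
ee_pos: [0.5423, -0.0259, 0.2345]
tcp_rot: [3.141, 0.0, 1.751]
ft_force: [-1.2, 0.2, 0.3]
width: 0.0395
grasp_force: 0.0
time: 44.85
ee_pos: [0.5512, -0.0707, 0.3036]
tcp_rot: [3.135, 0.006, 1.744]
ft_force: [0.9, 0.2, -0.4]
width: 0.0397
grasp_force: 0.0
wrist stop_block 0.57 [320.3 160. ] [ 0.5451 -0.0364]
wrist rail_mouth 0.58 [318.5 132.3] [ 0.5392 -0.0118]
side lever_knob 0.5 [290.2 235.3] [ 0.5073 -0.1433]
scene lever_knob 0.48 [283.6 174.4] [ 0.5057 -0.1412]
```

View pics/w14c.png

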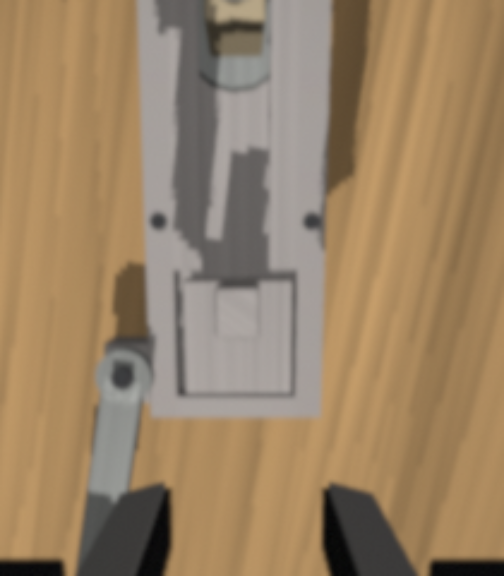

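The block lies flat in the pocket with its fin towards the dies, and the lever is at the lower left. Now I cage the knob and swing it back.

```bash

python3 -m crank '[0,0,0,0,0,0,60,0,0,0,0,0,0,60]' >/dev/null
python3 -c "
from h import *
togo((.5045,-.1425),.239,1.493)"
```

```text
tool shift mm [-68.3 -58.1  61.1] wz deg 14.8
```

```bash

python3 -m crank '[-68.5,-58,0,0,0,14.8,60,-68.5,-58,0,0,0,14.8,60,-68.5,-58,0,0,0,14.8,60,-68.5,-58,20,0,0,14.8,60,-68.5,-58,20,0,0,14.8,60]' >/dev/null
python3 -m crank '[0,0,20,0,0,0,60,0,0,41,0,0,0,60,0,0,41,0,0,0,10,0,0,41,0,0,0,10,0,0,41,0,0,0,10]' 
python3 -m crank '[0,0,0,0,0,0,10,0,0,0,0,0,0,10,0,0,0,0,0,0,10,0,0,0,0,0,0,10]'
python3 -c "
from h import *
s=sense();d=s['ee_pos'][:2]-[.5067,-.0554];print(np.hypot(*d),.177-np.arctan2(d[1],d[0]))"
```

```text
time: 46.45
ee_pos: [0.5053, -0.1428, 0.2404]
tcp_rot: [3.14, 0.0, 1.493]
ft_force: [0.8, -0.3, 0.6]
width: 0.0394
grasp_force: 0.0
time: 46.85
ee_pos: [0.5048, -0.1431, 0.2398]
tcp_rot: [3.141, 0.0, 1.493]
ft_force: [-0.4, 1.0, 3.2]
width: 0.0152
grasp_force: 30.0
0.08775754327865092 1.7695925943367241
```

```bash

python3 -m crank '[0,0,0,0,0,0,22,0,0,0,0,0,0,22,3,0,0,0,0,-3.2,22,3,0,0,0,0,-3.2,22]'
python3 -m crank '[0.8,11.7,0,0,0,-8,22,3.3,23.2,0,0,0,-16,22,7.3,34.2,0,0,0,-24,22,12.8,44.5,0,0,0,-32,22,19.7,54,0,0,0,-40,22]' 
python3 -m crank '[0.8,11.7,0,0,0,-8,22,3.3,23.2,0,0,0,-16,22,7.3,34.2,0,0,0,-24,22,12.8,44.5,0,0,0,-32,22,19.7,54,0,0,0,-40,22]' 
python3 -m crank '[0.8,11.7,0,0,0,-8,22,3.3,23.2,0,0,0,-16,22,3.3,23.2,0,0,0,-16,22]' 
python3 -c "
from h import *
s=sense();d=s['ee_pos'][:2]-[.5067,-.0554];print(np.hypot(*d),.177-np.arctan2(d[1],d[0]))
look('side','s15',[('lever_knob',.056)]);look('scene','c15',[('lever_knob',.056)])"
```

```text
time: 47.25
ee_pos: [0.5048, -0.1397, 0.2392]
tcp_rot: [-3.141, -0.0, 1.549]
ft_force: [-0.2, -0.4, 0.5]
width: 0.0219
grasp_force: 0.0
time: 47.75
ee_pos: [0.5592, -0.1221, 0.2391]
tcp_rot: [-3.14, -0.0, 2.25]
ft_force: [-1.9, -0.6, -0.9]
width: 0.0222
grasp_force: 0.5
time: 48.25
ee_pos: [0.5893, -0.073, 0.2391]
tcp_rot: [-3.14, -0.0, 2.948]
ft_force: [-0.8, -0.9, -1.4]
width: 0.0218
grasp_force: 0.6
time: 48.55
ee_pos: [0.5904, -0.0477, 0.2392]
tcp_rot: [3.14, -0.0, -3.058]
ft_force: [1.1, -0.5, -0.6]
width: 0.0219
grasp_force: 0.0
0.08406648958934458 0.08555921933240651
side lever_knob 0.68 [321.8 209. ] [ 0.5973 -0.0405]
scene lever_knob 0.44 [287.6 205.3] [ 0.595  -0.0494]
```

```bash

python3 -m crank '[0,2.5,0,0,0,-2,22,0.3,5,0,0,0,-4,22,0.3,7.3,0,0,0,-5,22,0.3,7.3,0,0,0,-5,22]'
python3 -m crank '[0,1,0,0,0,0,22,0,2,0,0,0,0,22]'
python3 -m crank '[0,1,0,0,0,0,22,0,2,0,0,0,0,22]'
python3 -c "
from h import *
s=sense();d=s['ee_pos'][:2]-[.5067,-.0554];print(np.hypot(*d),.177-np.arctan2(d[1],d[0]))"
```

```text
time: 49.15
ee_pos: [0.5895, -0.0414, 0.2394]
tcp_rot: [3.141, 0.0, -2.971]
ft_force: [0.6, -0.5, -1.0]
width: 0.022
grasp_force: 0.0
time: 49.35
ee_pos: [0.5893, -0.0399, 0.2394]
tcp_rot: [-3.141, 0.0, -2.972]
ft_force: [0.0, -0.8, -0.1]
width: 0.0219
grasp_force: 0.4
time: 49.55
ee_pos: [0.589, -0.0378, 0.2395]
tcp_rot: [-3.141, 0.0, -2.972]
ft_force: [-0.1, -0.7, -0.8]
width: 0.0217
grasp_force: 0.4
0.08411915729476974 -0.03411019207339136
```

```bash
for i in 1; do :; done
python3 -m crank '[0,1,0,0,0,0,22,0,1,0,0,0,0,22]' | grep -E "ee_pos|ft_f|grasp"
python3 -m crank '[0,1,0,0,0,0,22,0,1,0,0,0,0,22]' | grep -E "ee_pos|ft_f|grasp"
python3 -m crank '[0,1,0,0,0,0,22,0,1,0,0,0,0,22]' | grep -E "ee_pos|ft_f|grasp"
```

```text
ee_pos: [0.5889, -0.0372, 0.2395]
ft_force: [1.7, -1.2, 0.7]
grasp_force: 1.1
ee_pos: [0.5888, -0.0369, 0.2395]
ft_force: [1.8, -4.0, 0.9]
grasp_force: 2.5
ee_pos: [0.5888, -0.0366, 0.2394]
ft_force: [2.9, -4.9, -0.6]
grasp_force: 3.2
```

Resistance is rising and the motion has stalled, so the lever is at its shut stop. I'll press a little more, back off, open and leave.

```bash

python3 -m crank '[0,1.5,0,0,0,0,22,0,3,0,0,0,0,22,0,3,0,0,0,0,22]' | grep -E "ee_pos|ft_f|grasp"
python3 -m crank '[0,-7,0,0,0,0,22,0,-7,0,0,0,0,40,0,-7,0,0,0,0,40,0,-7,0,0,0,0,40]' | grep -E "ee_pos|ft_f|grasp|width"
python3 -m crank '[0,0,-40,0,0,0,40,0,0,-80,0,0,0,40,0,-70,-120,0,0,0,40,0,-120,-120,0,0,0,40,0,-120,-120,0,0,0,40]' | grep ee_pos
python3 - <<'E'
from h import *
p=look('wrist','w16',[('lever_knob',.056)]);look('side','s16',[('lever_knob',.056),('die_a',0)]);look('scene','c16',[('lever_knob',.056)])
im=cv2.imread('pics/w16.png');cv2.imwrite('pics/w16c.png',np.hstack([cv2.resize(im[:,200:600],(400,400)),cv2.resize(cv2.imread('pics/s16.png')[120:260,200:340],(400,400),interpolation=cv2.INTER_CUBIC)]))
E
```

```text
ee_pos: [0.5886, -0.0358, 0.2394]
ft_force: [4.4, -10.4, -0.8]
grasp_force: 5.5
ee_pos: [0.5887, -0.0376, 0.2394]
ft_force: [0.3, -0.1, 0.1]
width: 0.0393
grasp_force: 0.0
ee_pos: [0.6097, -0.1606, 0.3607]
wrist lever_knob 0.8 [448.3 192.7] [ 0.5856 -0.0407]
wrist lever_knob 0.42 [445.2 146.9] [ 0.5431 -0.0554]
side lever_knob 0.7 [318.7 211.9] [ 0.5878 -0.0528]
side lever_knob 0.57 [290.2 183.6] [0.5158 0.0855]
side lever_knob 0.27 [374.1 252. ] [ 0.7086 -0.2169]
side die_a 0.65 [297.8 156.5] [0.5502 0.3281]
side die_a 0.64 [294.3 197.5] [0.5275 0.0916]
side die_a 0.57 [290.6 193.5] [0.5173 0.1127]
side die_a 0.44 [288.5 182. ] [0.513  0.1751]
scene lever_knob 0.78 [290.5 205.1] [ 0.5901 -0.044 ]
```

View pics/w16c.png

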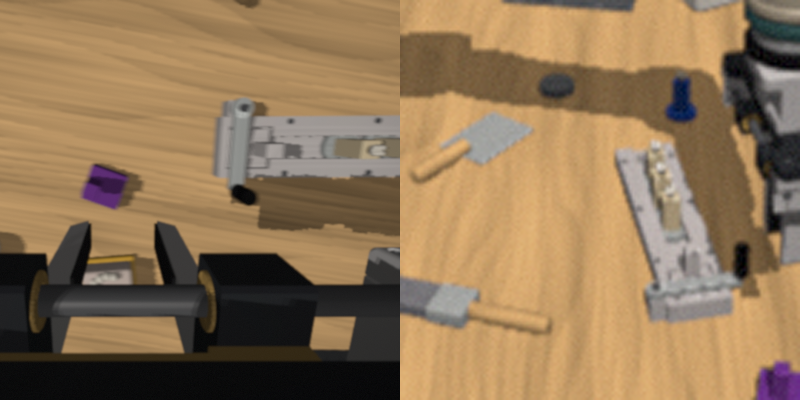

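The lever lies parallel to the rail's end face with its knob at (243,193). All three dies stand in the channel and the block sits under the arm. I'll hand the job in.

```bash
python3 -c "
from plant import *
print(hand_in())"
```

```text
the job is handed in; nothing more can be done
None
```

I handed the job in at about 50 s on the robot's clock: all three dies on the bench are in the rail with their feet under the lips, the stop block is back flat in the pocket with its fin towards the dies, and the lever is pushed shut against its stop; the hand-in call gave no verdict.

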